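Index the clamp sorter's star wheel to red

ROBOT

A 7-joint arm with a two-finger parallel gripper is mounted at the origin on the work surface. World frame = base frame: x ahead of the robot, y to its left, z up, the work surface at z = 0. Lengths are in m, angles in rad, forces in N, time in s.
With the tool pointing down it reaches from about 0.4 to 0.85 m from the base axis. Payload 4.5 kg.
Tool frame: the origin (TCP) lies between the finger pads; the fingertips stand 19 mm ahead of it and the grasp point (between the pads) is the TCP (r.tips_ahead is the distance from the TCP to the fingertips, in m); z points along the fingers, y is the line along which they close (so a half turn about z gives the same grasp; the last joint's range is limited). The gripper opens to 88 mm and grips with 3 to 60 N. Pads are 18 mm wide; open, the fingers measure 123 mm over their backs; the gripper's body (75 mm by 187 mm) begins 45 mm behind the grasp point.
Start: joints at [1.227, 0.689, -0.195, 1.565, 0.157, 0.902, -0.215], TCP at [0.231, -0.581, 0.258] pointing down, gripper open.
Joint ranges: [-3.01, 3.01], [-0.46, 2.08], [-1.47, 1.51], [0.13, 2.56], [-1, 4.14], [0.04, 2.09], [-2.66, 2.66]. Speed limits (rad/s): [2.57, 2.57, 3.14, 3.14, 3.14, 3.14, 3.14].

INTERFACE

Orientations are given as a unit quaternion [x, y, z, w].
In Python, from plant import r, cams, models gives the robot as it stands. The module is installed in compiled form; this text tells all that it offers.
- The arm moves only by the tool jog_arm, never from a script. Its arguments are lists of equal length, an entry for each row: "turn": the turn, a rotation vector about the tool's x, y, z in rad, a list of three; "translation": the shift along the tool's x, y, z in m, a list of three; "grip": the closure, from 0 (fully open) to 1 (shut). In form: {"turn": [[ax, ay, az], ...], "translation": [[tx, ty, tz], ...], "grip": [grip, ...]}. A call has 1 to 20 rows; each row is the pose to reach, as a shift and turn from the pose commanded when the call began, along the tool's axes at that moment; what a row does not reach only later rows make up. A row lasts 1/8 s, in which the tool goes at most 62.5 mm and 10.7 degrees, less where a joint would pass 70% of its speed; a pose out of reach is approached as far as the arm can. A call with a gripper value outside its range is refused whole. The fingers move at their own pace and stop on an object; "force" is the grip in N (left out, the last holds). Time passes only in rows, so rows that repeat a pose let the fingers close. It gives the time, the measured TCP pose, the force, the opening and the grip force at its end, in the units of the state.
- r.get_state(): the state, without advancing time (a new reading comes with each control period).
- cams.snapshot(name): name is "scene" or "top" or "wrist"; returns the picture (384x512x3 uint8, red, green, blue); there is no depth.
- cams.camera_params(name): a dict with "fx", "fy", "cx", "cy" (pixels), "k1" (the pictures are not rectified: a ray, as slopes to the right and down, at radius r is drawn at 1 + k1 r^2 times it, then the intrinsics apply), "eye" and "orientation" of the camera in the world. Camera axes: x right, y up, looking along -z (the intrinsics and any distortion apply to the point x, -y, -z); pixel columns grow to the right and rows downward; lengths in m; the calibration is good to about 2 mm. A picture is of the moment at which its call begins: read the wrist's pose just before it. camera_params takes no time and is no camera call; for the wrist camera it gives the pose at the moment of the call.
- r.finish_job(): hands the job in; it is judged then, once.
Trained networks look in the newest picture that a camera, given by its name, has taken for a name from the list of things; names that differ only in an ending like _2 or _b are one class to them, and where a whole thing is asked for, a point or a joint stands for the part that bears it (a point fixed in the world has none). Each returns a list of dicts, best first, with "p" (0 to 1); they miss things now and then, are a little off and sometimes report something else, mostly with a low value. They report only what shows in the picture. A call takes as long as a camera call.
- models.find_in(camera, name): "position" ([x, y, z] in m, in world coordinates, good to about 4 mm: the middle of the surface that is visible of it).
- models.masks_of(camera, name): "pixels" (384x512 bool, what is visible of it).
- models.place_of(camera, name): "position" ([x, y, z] in m, in world coordinates, good to about 4 mm: a listed point, or the origin of a listed thing).
The state is a dict: "clock": time; "q": joint angles; "qd": joint speeds; "joint_torque": joint torques, N m; "tool_pos": TCP position; "eef_rot": TCP orientation; "contact_force": force on the tool from outside, world axes, zero at the start; "moment": the same for the moment, N m; "opening": opening from 0.0 (shut) to 1.0 (fully open); "finger_force": force on a finger pad.
Only numpy, scipy, OpenCV 4.12 (cv2) and the standard library are available. Lean on these libraries where they do the work, as an engineer would, in place of code of your own. Each camera call takes 0.05 s, during which the arm holds its last target. There are 200 camera calls.

TASK

Set the blue clamp sorter to red clamps: reach down beside a spoke of its star wheel with the closed gripper and push spoke after spoke anticlockwise (seen from above) until the red-tipped spoke points at the sorter's own brass pointer, then let go and lift clear. Leave the white sorter's wheel as it is set.

Things in the scene. Friction and masses are not known exactly. Their poses are not given: they have to be found in the camera images.
- blue_sorter: Fixed blue block, 230 (x) by 210 (y), top 30 mm high; origin under its centre, on the wheel's vertical axis. Brass pointer at its front (-x, robot-side) edge: point 92 mm from the axis, 56 high. A steel bridge over the hub, 44 wide (|x| < 22), runs along y between legs at y = +-96, underside 72, top 78 high: push spokes from above in front of it; a finger cannot follow a spoke past it.
- blue_wheel (a joint): Blue sorter's star wheel, rad: 5 level spokes 72 deg apart, 12 mm thick, axes 56 mm above the counter, ball tips 20 mm across 77 mm from the axis (one red, four white), hub radius 21. 0 = red spoke at the brass pointer (-x); grows anticlockwise from above. Starts at -3.3 to -2.4; stops at -3.5 and +0.5, so no way round clockwise. Stiff (0.15 N m friction, 2-3 N at a spoke); stays where left.
- white_red_tip (a point): Centre of the red ball tip of the star wheel on the white sorter, a fixed block of the same shape and size as the blue one, white instead of blue, standing beside it on either side. Not to be turned.
- white_sorter: The white sorter: a fixed white block otherwise just like the blue one, with its own star wheel, bridge and pointer; origin under its centre, on its wheel's axis.

How it is judged:
By the outcome, as a careful person would: the job done as asked, in the order asked, and still so for the second after the job is handed in, with the robot touching nothing.
It also fails if it takes over 67 s, if anything falls off the work surface, if the arm or the gripper's body presses on something with over 40 N, if the wrist force passes 120 N, or if a joint passes its speed limit or range.

## Working session

There is one attempt and no reset: what is moved stays moved. The work goes in short steps, Python scripts to look and compute and a tool call to move; the robot and the scene stay as the last step left them, time stands still between calls to the robot, and variables do not carry over. Pictures are saved under pics/ and viewed, at most 13 in all, crops included, and the job is handed in when it is done.

Besides the shell and the picture viewer there is one more tool, called after "Request:" by a JSON object that holds its "api" and its "payload", one argument or row to a line. jog_arm: Moves the arm, as the interface text tells. Its arguments: {"type":"object","properties":{"turn":{"type":"array"},"translation":{"type":"array"},"grip":{"type":"array"},"force":{"type":"number"}},"required":["turn","translation","grip"]}

```bash
mkdir -p pics
python3 - <<'E'
from plant import r,cams,models
import cv2
s=r.get_state();print(s)
for c in("scene","top"):
    im=cams.snapshot(c);cv2.imwrite(f"pics/{c}0.png",im[:,:,::-1])
    for n in("blue_sorter","white_sorter","white_red_tip","blue_wheel"):
        for f in(models.place_of,models.find_in):
            try: print(c,n,f.__name__,[(d["position"],d["p"]) for d in f(c,n)][:3])
            except Exception as e: print(c,n,f.__name__,e)
E
```

```text
{'clock': 0.0, 'q': array([ 1.22681796,  0.68999065, -0.19452868,  1.56633969,  0.15734667,
        0.90249375, -0.21511404]), 'qd': array([-6.33635085e-04,  4.82087197e-04, -1.32146264e-04, -1.07850927e-03,
       -3.32755772e-05, -5.82637726e-04, -3.51865079e-04]), 'joint_torque': array([ 1.87274111e-06, -5.27558041e+01, -1.26709800e+00, -1.53426343e+01,
       -5.27419941e-02,  6.64226536e-03,  1.53229444e-04]), 'tool_pos': array([ 0.23026948, -0.580395  ,  0.25690738]), 'eef_rot': array([ 9.82202663e-01,  1.87821957e-01, -2.49398077e-04, -8.82282586e-04]), 'contact_force': array([-0.06739773,  0.1817075 , -1.32680084]), 'moment': array([0.04932011, 0.03288851, 0.05774928]), 'finger_force': 0.0, 'opening': 1.0015342713447626}
scene blue_sorter call [([0.6127, -0.1461, 0.0028], 0.94)]
scene blue_sorter call [([0.6379, -0.1273, 0.0302], 0.87)]
scene white_sorter call [([0.5411, 0.1825, -0.001], 0.58)]
scene white_sorter call [([0.572, 0.1848, 0.0284], 0.56)]
scene white_red_tip call [([0.6153, 0.2038, 0.0569], 0.8)]
scene white_red_tip call [([0.572, 0.1863, 0.0618], 0.81)]
scene blue_wheel call it knows: blue_sorter, white_red_tip, white_sorter
scene blue_wheel call [([0.6294, -0.1504, 0.0624], 0.57)]
top blue_sorter call [([0.6179, -0.1465, -0.0006], 0.77)]
top blue_sorter call [([0.6014, -0.1431, 0.0299], 0.83)]
top white_sorter call [([0.5442, 0.1811, 0.003], 0.6)]
top white_sorter call [([0.5302, 0.1793, 0.0338], 0.82)]
top white_red_tip call [([0.6096, 0.2074, 0.0544], 0.71), ([0.5426, 0.1845, -0.0001], 0.55)]
top white_red_tip call []
top blue_wheel call it knows: blue_sorter, white_red_tip, white_sorter
top blue_wheel call [([0.5849, -0.1505, 0.0611], 0.75)]
```

View pics/top0.png

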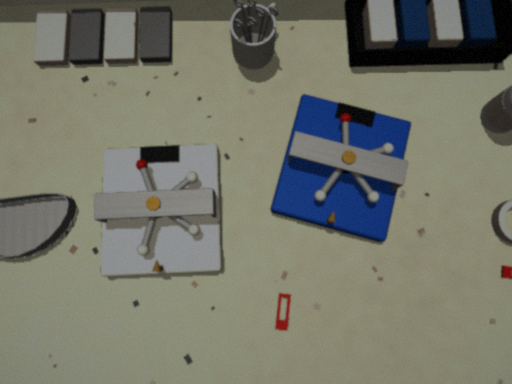

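View pics/scene0.png

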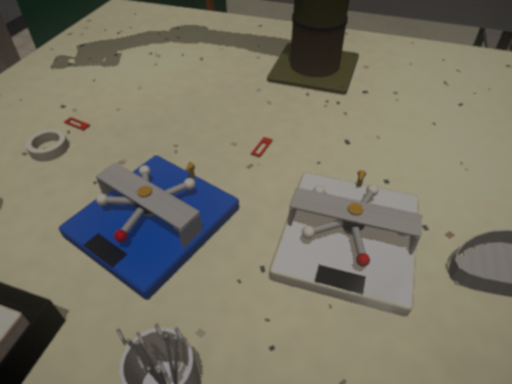

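The top view shows the blue sorter's hub at (348,157), its pointer at (332,217) and its red tip at (346,118), on the far side. The white tips are at (388,149), (320,197), (373,197), and one is hidden under the bridge. I'll measure these on the z = 56 mm plane.

```bash
cat > h.py <<'E'
from plant import r,cams,models
import cv2,numpy as np
from scipy.spatial.transform import Rotation as R
def ray(p,c):
    K=np.array([[c["fx"],0,c["cx"]],[0,c["fy"],c["cy"]],[0,0,1.]])
    u=cv2.undistortPoints(np.array([[p]],float),K,np.array([c["k1"],0,0,0.]))[0,0]
    o=np.array(c["orientation"]); M=R.from_quat(o).as_matrix() if o.size==4 else o
    return M@np.array([u[0],-u[1],-1])
def at(p,z,c):
    d=ray(p,c);e=np.array(c["eye"]);return (e+d*(z-e[2])/d[2])[:2]
def proj(P,c):
    o=np.array(c["orientation"]); M=R.from_quat(o).as_matrix() if o.size==4 else o
    v=M.T@(np.array(P)-np.array(c["eye"]));s=np.array([v[0],-v[1]])/-v[2]
    s=s*(1+c["k1"]*(s@s));return np.array([c["fx"]*s[0]+c["cx"],c["fy"]*s[1]+c["cy"]])
E
python3 - <<'E'
from h import *
c=cams.camera_params("top");print(c)
im=cv2.imread("pics/top0.png")
h=cv2.cvtColor(im,cv2.COLOR_BGR2HSV)
red=((h[...,0]<8)|(h[...,0]>172))&(h[...,1]>150)&(h[...,2]>70)
n,l,st,ce=cv2.connectedComponentsWithStats(red.astype(np.uint8))
print([(st[i,4],ce[i].round(1)) for i in range(1,n) if st[i,4]>20])
cams.snapshot("top")
m=[d for d in models.masks_of("top","blue_sorter")][0]["pixels"].astype(np.uint8)
cv2.imwrite("pics/m.png",m*255)
blue=((h[...,0]>100)&(h[...,0]<130)&(h[...,1]>150)).astype(np.uint8);blue[:90]=0
pts=cv2.findNonZero(blue)
box=cv2.boxPoints(cv2.minAreaRect(pts)).astype(float)
B=np.array([at(p,.03,c) for p in box]);print("box",box.round(1).tolist(),B.round(4).tolist(),B.mean(0))
for i in range(4):
    e=B[(i+1)%4]-B[i];print(np.linalg.norm(e),np.degrees(np.arctan2(e[1],e[0])))
print("hubtop",at((348.5,157),.08,c))
for p in [(346,118),(388,149),(320,197),(373,197),(332,217)]: print(p,at(p,.056,c).round(4))
big=cv2.resize(im[85:250,260:425],None,fx=3.6,fy=3.6,interpolation=cv2.INTER_CUBIC);cv2.imwrite("pics/crop.png",big)
E
```

```text
{'fx': 415.7131207259829, 'fy': 415.7131207259829, 'cx': 255.19262539391417, 'cy': 189.2427519817652, 'k1': -0.009404409118442085, 'eye': array([0.43353314, 0.01250065, 0.75690958]), 'orientation': array([-0.06527082,  0.06611328,  0.7140527 , -0.69390021])}
[(np.int32(61), array([345.1, 117.1])), (np.int32(60), array([140.9, 163.7])), (np.int32(106), array([506.7, 271.7])), (np.int32(234), array([282.4, 313.8]))]
box [[270.3, 211.1], [302.4, 92.9], [415.7, 123.6], [383.7, 241.8]] [[0.5304, -0.0159], [0.7502, -0.0833], [0.6844, -0.2884], [0.4709, -0.2111]] [ 0.60897211 -0.14965094]
0.22987927167201322 -17.04270039405608
0.21538786863824122 -107.7812318006325
0.2270310643283296 160.08791667178002
0.2040052830610869 73.05745707716999
hubtop [ 0.61158029 -0.14857132]
(346, 118) [ 0.6893 -0.1549]
(388, 149) [ 0.6303 -0.2244]
(320, 197) [ 0.5488 -0.1006]
(373, 197) [ 0.5462 -0.1912]
(332, 217) [ 0.5139 -0.119 ]
```

View pics/crop.png

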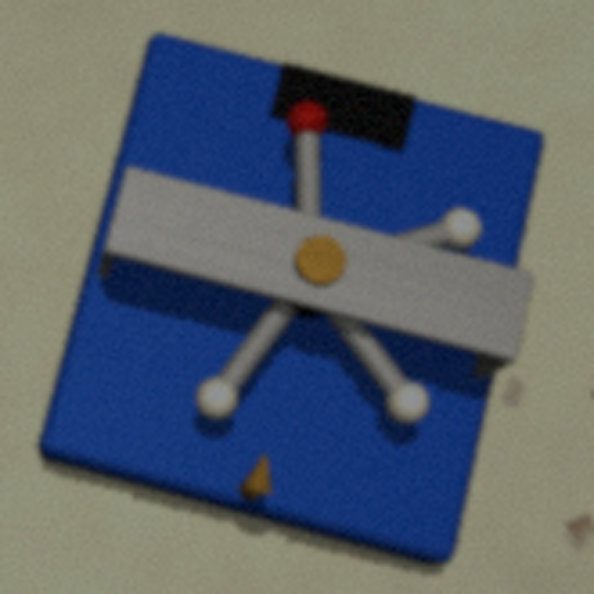

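```bash
cat >> h.py <<'E'
from scipy.optimize import least_squares
def fit(c,tips,idx,p0):
    # unknown cx,cy,phase ; tips pixels, idx = spoke number anticlockwise from red
    f=lambda v: np.concatenate([proj([v[0]+.077*np.cos(v[2]+k*np.radians(72)),v[1]+.077*np.sin(v[2]+k*np.radians(72)),.056],c)-t for t,k in zip(tips,idx)])
    s=least_squares(f,p0);return s.x,s.fun
def rows(C,psi,poses):
    """poses: (phi deg, radial m, lateral m, z) finger in spoke frame at phi from pointer direction psi; rows in tool frame"""
    s=r.get_state();M0=R.from_quat(s["eef_rot"]);p0=s["tool_pos"]
    for phi,a,b,z in poses:
        g=psi+np.radians(phi);ca,sa=np.cos(g),np.sin(g)
        P=np.array([C[0]+a*ca-b*sa,C[1]+a*sa+b*ca,z])
        y=-np.array([ca,sa,0]);zz=np.array([0,0,-1.]);M=R.from_matrix(np.c_[np.cross(y,zz),y,zz])
        w=(M0.inv()*M).as_rotvec();t=M0.inv().apply(P-p0)
        print(phi,w.round(3).tolist(),t.round(4).tolist())
E
python3 - <<'E'
from h import *
c=cams.camera_params("top")
t=[(345.1,117.1),(388.6,148.1),(320,195.3),(373.6,196.4)];k=[0,4,2,3]
x,f=fit(c,t,k,[.613,-.148,-.07]);print(x,np.degrees(x[2]),f.round(1))
tip=at((333.3,211.4),.056,c);d=tip-x[:2];print("pointer",tip,np.linalg.norm(d),np.degrees(np.arctan2(d[1],d[0])))
s=r.get_state();print(s["clock"])
rows(x[:2],np.radians(162.5),[(-27,.062,-.019,.2)])
E
```

```text
[ 0.61231069 -0.15005424 -0.05229574] -2.996325404883612 [ 0.5  1.  -0.7 -0.1  0.5 -0.4 -0.2 -0.3]
pointer [ 0.52335349 -0.12177283] 0.09334462977328054 162.36342086700907
0.9
-27 [0.0, 0.0, -0.416] [0.5061, -0.324, 0.0577]
```

Request:
{"api": "jog_arm", "payload": {
  "turn": [
    [0,0,-0.1],
    [0,0,-0.2],
    [0,0,-0.3],
    [0,0,-0.416],
    [0,0,-0.416],
    [0,0,-0.416],
    [0,0,-0.416],
    [0,0,-0.416],
    [0,0,-0.416],
    [0,0,-0.416],
    [0,0,-0.416],
    [0,0,-0.416],
    [0,0,-0.416],
    [0,0,-0.416],
    [0,0,-0.416],
    [0,0,-0.416]
  ],
  "translation": [
    [0.04,-0.026,0],
    [0.08,-0.051,0],
    [0.12,-0.077,0],
    [0.16,-0.102,0.01],
    [0.2,-0.128,0.02],
    [0.24,-0.154,0.03],
    [0.28,-0.18,0.04],
    [0.32,-0.205,0.05],
    [0.36,-0.23,0.058],
    [0.4,-0.256,0.058],
    [0.44,-0.282,0.058],
    [0.475,-0.304,0.058],
    [0.506,-0.324,0.058],
    [0.506,-0.324,0.058],
    [0.506,-0.324,0.058],
    [0.506,-0.324,0.058]
  ],
  "grip": [0.3,0.6,1,1,1,1,1,1,1,1,1,1,1,1,1,1],
  "force": 20
}}

```text
clock: 2.9
tool_pos: [0.5806, -0.0949, 0.1997]
eef_rot: [0.923, 0.385, -0.001, 0.0]
contact_force: [1.2, -0.8, 0.0]
opening: 0.006
finger_force: 0.0
```

Run:
```python
from h import *
s=r.get_state();print(s["clock"],s["tool_pos"],s["eef_rot"],s["q"],s["contact_force"],s["opening"])
C=[.6125,-.150];psi=np.radians(162.4)
rows(C,psi,[(-27,.062,-.019,.2),(-27,.062,-.019,.06)])
```

```text
2.9 [ 0.58056046 -0.09493078  0.19968225] [ 9.22721850e-01  3.85465804e-01 -5.99559992e-04  3.76687582e-04] [ 0.19937904  0.71606388 -0.20079519  1.73655258  0.20405177  0.71012641
 -0.88809405] [ 1.17900387 -0.80082798  0.0033102 ] 0.006015954811636605
-27 [0.0, 0.001, -0.001] [0.0022, -0.0006, -0.0003]
-27 [0.0, 0.001, -0.001] [0.0024, -0.0006, 0.1397]
```

Request:
{"api": "jog_arm", "payload": {
  "turn": [
    [0,0.001,-0.001],
    [0,0.001,-0.001],
    [0,0.001,-0.001],
    [0,0.001,-0.001]
  ],
  "translation": [
    [0.002,0,0.035],
    [0.002,0,0.07],
    [0.002,0,0.095],
    [0.002,0,0.095]
  ],
  "grip": [1,1,1,1]
}}

```text
clock: 3.4
tool_pos: [0.581, -0.0928, 0.1032]
eef_rot: [0.922, 0.386, -0.002, -0.001]
contact_force: [0.8, 0.4, -0.3]
opening: 0.004
finger_force: 0.0
```

Run:
```python
from h import *
C=[.6125,-.150];psi=np.radians(162.4)
rows(C,psi,[(-27,.062,-.019,.105),(-27,.062,-.019,.06)])
print(r.get_state()["contact_force"])
a=cams.snapshot("scene")[120:320,40:260];b=cams.snapshot("wrist")
o=np.hstack([cv2.resize(a,(440,400)),cv2.resize(b,(360,400))]);cv2.imwrite("pics/d.png",o[:,:,::-1])
```

```text
-27 [-0.003, 0.002, 0.001] [0.0004, 0.0006, -0.0018]
-27 [-0.003, 0.002, 0.001] [0.0005, 0.0007, 0.0432]
[ 0.80023684  0.44983065 -0.26614319]
```

View pics/d.png

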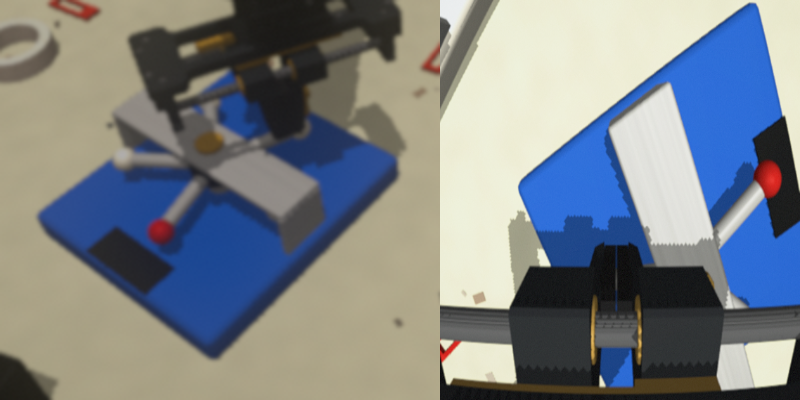

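The closed fingers hang just in front of the bridge, on the pointer side and beyond the front-left spoke. In the wrist view the fingertip is at (615,245) and the bridge edge at about (645,245). That's only a few mm of clearance, so I'll move 3 mm outward and then go down.

Request:
{"api": "jog_arm", "payload": {
  "turn": [
    [-0.003,0.002,0.001],
    [-0.003,0.002,0.001],
    [-0.003,0.002,0.001],
    [-0.003,0.002,0.001],
    [-0.003,0.002,0.001],
    [-0.003,0.002,0.001]
  ],
  "translation": [
    [0,-0.003,0],
    [0,-0.003,0],
    [0,-0.003,0.015],
    [0,-0.003,0.03],
    [0,-0.003,0.043],
    [0,-0.003,0.043]
  ],
  "grip": [1,1,1,1,1,1]
}}

```text
clock: 4.25
tool_pos: [0.5796, -0.0894, 0.0601]
eef_rot: [0.922, 0.387, 0.001, 0.0]
contact_force: [1.0, 0.4, -0.3]
opening: 0.003
finger_force: 0.0
```

Run:
```python
from h import *
C=[.6125,-.150];psi=np.radians(162.4)
print(r.get_state()["contact_force"])
rows(C,psi,[(f,.065,-.019,.06) for f in (-27,-22,-17,-12,-7,-2,3,8,13,18,23,28,33,38,43,48,53,55)])
```

```text
[ 0.95819355  0.42810124 -0.34813584]
-27 [0.001, -0.001, 0.002] [-0.0011, 0.001, 0.0001]
-22 [0.001, -0.001, -0.086] [-0.0068, -0.0005, 0.0]
-17 [0.001, -0.001, -0.173] [-0.0127, -0.0014, 0.0]
-12 [0.001, -0.001, -0.26] [-0.0185, -0.0018, 0.0]
-7 [0.001, -0.001, -0.347] [-0.0245, -0.0017, 0.0]
-2 [0.001, -0.001, -0.435] [-0.0303, -0.001, 0.0]
3 [0.001, -0.001, -0.522] [-0.0361, 0.0001, 0.0]
8 [0.001, -0.001, -0.609] [-0.0418, 0.0017, 0.0]
13 [0.001, -0.001, -0.696] [-0.0473, 0.0039, 0.0]
18 [0.001, -0.001, -0.784] [-0.0526, 0.0065, 0.0]
23 [0.001, -0.001, -0.871] [-0.0577, 0.0095, -0.0]
28 [0.001, -0.001, -0.958] [-0.0624, 0.013, -0.0]
33 [0.001, -0.001, -1.045] [-0.0669, 0.0169, -0.0]
38 [0.001, -0.0, -1.133] [-0.071, 0.0211, -0.0]
43 [0.001, -0.0, -1.22] [-0.0747, 0.0257, -0.0]
48 [0.001, -0.0, -1.307] [-0.078, 0.0306, -0.0]
53 [0.001, -0.0, -1.395] [-0.0809, 0.0358, -0.0]
55 [0.001, -0.0, -1.429] [-0.0819, 0.038, -0.0]
```

Request:
{"api": "jog_arm", "payload": {
  "turn": [
    [0,0,-0.086],
    [0,0,-0.173],
    [0,0,-0.26],
    [0,0,-0.347],
    [0,0,-0.435],
    [0,0,-0.522],
    [0,0,-0.609],
    [0,0,-0.696],
    [0,0,-0.784],
    [0,0,-0.871],
    [0,0,-0.958],
    [0,0,-1.045],
    [0,0,-1.133],
    [0,0,-1.22],
    [0,0,-1.307],
    [0,0,-1.395],
    [0,0,-1.429],
    [0,0,-1.429],
    [0,0,-1.429]
  ],
  "translation": [
    [-0.007,0,0],
    [-0.0127,-0.001,0],
    [-0.0185,-0.0015,0],
    [-0.0245,-0.0015,0],
    [-0.0303,-0.001,0],
    [-0.0361,0,0],
    [-0.0418,0.0017,0],
    [-0.0473,0.0039,0],
    [-0.0526,0.0065,0],
    [-0.0577,0.0095,0],
    [-0.0624,0.013,0],
    [-0.0669,0.0169,0],
    [-0.071,0.0211,0],
    [-0.0747,0.0257,0],
    [-0.078,0.0306,0],
    [-0.0809,0.0358,0],
    [-0.0819,0.038,0],
    [-0.0819,0.038,0],
    [-0.0819,0.038,0]
  ],
  "grip": [1,1,1,1,1,1,1,1,1,1,1,1,1,1,1,1,1,1,1]
}}

```text
clock: 6.62
tool_pos: [0.5502, -0.1748, 0.0616]
eef_rot: [0.444, 0.896, 0.001, 0.002]
contact_force: [-0.1, 0.7, -0.1]
opening: 0.003
finger_force: 0.3
```

Run:
```python
from h import *
C=[.6125,-.150];psi=np.radians(162.4)
print(r.get_state()["contact_force"],r.get_state()["moment"])
rows(C,psi,[(55,.065,-.019,.06),(50,.065,-.019,.06),(50,.065,-.019,.11),(-22,.065,-.019,.11)])
a=cams.snapshot("scene")[120:320,40:260];b=cams.snapshot("wrist")
o=np.hstack([cv2.resize(a,(440,400)),cv2.resize(b,(360,400))]);cv2.imwrite("pics/e.png",o[:,:,::-1])
```

```text
[-0.06631395  0.71550123 -0.13449278] [ 0.15273003 -0.083047    0.04327779]
55 [0.003, 0.003, -0.002] [0.0009, -0.0005, 0.0016]
50 [0.003, 0.003, 0.086] [0.0064, 0.0014, 0.0016]
50 [0.003, 0.003, 0.086] [0.0063, 0.0015, -0.0484]
-22 [0.004, 0.0, 1.342] [0.0494, 0.0685, -0.0483]
```

View pics/e.png

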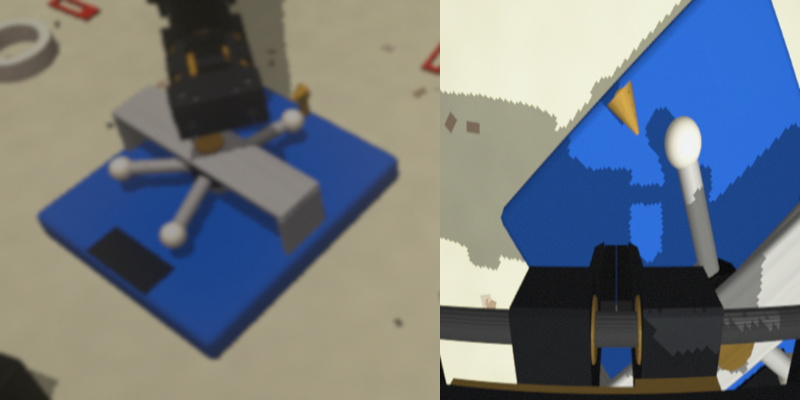

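The first stroke worked: the red tip is now under the bridge, and the next spoke stands just short of the pointer, its ball at (683,140) in the wrist view. I'll lift, go back and lower again.

Request:
{"api": "jog_arm", "payload": {
  "turn": [
    [0.003,0.003,0.086],
    [0.003,0.003,0.086],
    [0.003,0.003,0.086],
    [0.003,0.003,0.086],
    [0.003,0.003,0.2],
    [0.003,0.002,0.35],
    [0.003,0.002,0.5],
    [0.003,0.002,0.65],
    [0.003,0.001,0.8],
    [0.003,0.001,0.95],
    [0.003,0,1.1],
    [0.004,0,1.25],
    [0.004,0,1.342],
    [0.004,0,1.342],
    [0.004,0,1.342]
  ],
  "translation": [
    [0.0064,0.0014,0],
    [0.0064,0.0014,-0.015],
    [0.0064,0.0014,-0.035],
    [0.0064,0.0014,-0.048],
    [0.01,0.007,-0.048],
    [0.015,0.015,-0.048],
    [0.02,0.023,-0.048],
    [0.025,0.031,-0.048],
    [0.03,0.039,-0.048],
    [0.036,0.047,-0.048],
    [0.041,0.055,-0.048],
    [0.046,0.063,-0.048],
    [0.0494,0.0685,-0.048],
    [0.0494,0.0685,-0.048],
    [0.0494,0.0685,-0.048]
  ],
  "grip": [1,1,1,1,1,1,1,1,1,1,1,1,1,1,1]
}}

```text
clock: 8.6
tool_pos: [0.5745, -0.0943, 0.1099]
eef_rot: [0.904, 0.427, 0.0, 0.0]
contact_force: [-0.2, 0.1, 0.2]
opening: 0.004
finger_force: 0.0
```

Run:
```python
from h import *
C=[.6125,-.150];psi=np.radians(162.4)
rows(C,psi,[(-22,.065,-.019,.06)])
```

```text
-22 [0.001, -0.0, 0.003] [0.0003, -0.0002, 0.0499]
```

Request:
{"api": "jog_arm", "payload": {
  "turn": [
    [0,0,0.003],
    [0,0,0.003],
    [0,0,0.003],
    [0,0,0.003],
    [0,0,0.003]
  ],
  "translation": [
    [0,0,0.015],
    [0,0,0.03],
    [0,0,0.045],
    [0,0,0.05],
    [0,0,0.05]
  ],
  "grip": [1,1,1,1,1]
}}

```text
clock: 9.22
tool_pos: [0.5743, -0.0937, 0.0591]
eef_rot: [0.905, 0.425, -0.0, -0.0]
contact_force: [-0.3, -0.0, -0.2]
opening: 0.005
finger_force: 0.0
```

Run:
```python
from h import *
C=[.6125,-.150];psi=np.radians(162.4);print(r.get_state()["contact_force"])
rows(C,psi,[(f,.065,-.019,.06) for f in (-22,-17,-12,-7,-2,3,8,13,18,23,28,33,38,43,48,53,55)])
```

```text
[-0.2718461  -0.02658977 -0.19001527]
-22 [-0.0, 0.0, -0.002] [-0.0001, 0.0003, -0.0009]
-17 [-0.0, 0.0, -0.089] [-0.0058, -0.0011, -0.0009]
-12 [-0.0, 0.0, -0.176] [-0.0117, -0.002, -0.0009]
-7 [-0.0, 0.0, -0.263] [-0.0175, -0.0024, -0.0009]
-2 [-0.0, 0.0, -0.351] [-0.0235, -0.0022, -0.0009]
3 [-0.0, 0.0, -0.438] [-0.0293, -0.0016, -0.0009]
8 [-0.0, 0.0, -0.525] [-0.0351, -0.0004, -0.0009]
13 [-0.0, 0.0, -0.612] [-0.0408, 0.0012, -0.0009]
18 [-0.0, 0.0, -0.7] [-0.0463, 0.0034, -0.0009]
23 [-0.001, 0.0, -0.787] [-0.0516, 0.006, -0.0009]
28 [-0.001, 0.0, -0.874] [-0.0566, 0.0091, -0.0009]
33 [-0.001, -0.0, -0.962] [-0.0614, 0.0126, -0.0009]
38 [-0.001, -0.0, -1.049] [-0.0658, 0.0165, -0.0009]
43 [-0.001, -0.0, -1.136] [-0.0699, 0.0207, -0.0009]
48 [-0.001, -0.0, -1.223] [-0.0736, 0.0253, -0.0009]
53 [-0.001, -0.0, -1.311] [-0.0769, 0.0302, -0.0009]
55 [-0.001, -0.0, -1.346] [-0.0781, 0.0323, -0.0009]
```

Request:
{"api": "jog_arm", "payload": {
  "turn": [
    [0,0,-0.089],
    [0,0,-0.176],
    [0,0,-0.263],
    [0,0,-0.351],
    [0,0,-0.438],
    [0,0,-0.525],
    [0,0,-0.612],
    [0,0,-0.7],
    [0,0,-0.787],
    [0,0,-0.874],
    [0,0,-0.962],
    [0,0,-1.049],
    [0,0,-1.136],
    [0,0,-1.223],
    [0,0,-1.311],
    [0,0,-1.346],
    [0,0,-1.346],
    [0,0,-1.346]
  ],
  "translation": [
    [-0.0058,-0.0011,0],
    [-0.0117,-0.002,0],
    [-0.0175,-0.0024,0],
    [-0.0235,-0.0022,0],
    [-0.0293,-0.0016,0],
    [-0.0351,-0.0004,0],
    [-0.0408,0.0012,0],
    [-0.0463,0.0034,0],
    [-0.0516,0.006,0],
    [-0.0566,0.0091,0],
    [-0.0614,0.0126,0],
    [-0.0658,0.0165,0],
    [-0.0699,0.0207,0],
    [-0.0736,0.0253,0],
    [-0.0769,0.0302,0],
    [-0.0781,0.0323,0],
    [-0.0781,0.0323,0],
    [-0.0781,0.0323,0]
  ],
  "grip": [1,1,1,1,1,1,1,1,1,1,1,1,1,1,1,1,1,1]
}}

```text
clock: 11.48
tool_pos: [0.5495, -0.1748, 0.0598]
eef_rot: [0.443, 0.896, -0.0, 0.0]
contact_force: [-0.1, 0.3, -0.0]
opening: 0.006
finger_force: 0.2
```

Run:
```python
from h import *
C=[.6125,-.150];psi=np.radians(162.4);print(r.get_state()["contact_force"])
rows(C,psi,[(55,.065,-.019,.06),(50,.065,-.019,.06),(50,.065,-.019,.11),(-22,.065,-.019,.11)])
```

```text
[-0.06396945  0.33070307 -0.00571569]
55 [-0.0, 0.001, -0.001] [0.0004, 0.0001, -0.0002]
50 [-0.0, 0.001, 0.087] [0.006, 0.002, -0.0002]
50 [-0.0, 0.001, 0.087] [0.006, 0.002, -0.0502]
-22 [0.0, 0.001, 1.343] [0.049, 0.069, -0.0503]
```

Request:
{"api": "jog_arm", "payload": {
  "turn": [
    [0,0.001,0.087],
    [0,0.001,0.087],
    [0,0.001,0.087],
    [0,0.001,0.087],
    [0,0.001,0.2],
    [0,0.001,0.35],
    [0,0.001,0.5],
    [0,0.001,0.65],
    [0,0.001,0.8],
    [0,0.001,0.95],
    [0,0.001,1.1],
    [0,0.001,1.25],
    [0,0.001,1.343],
    [0,0.001,1.343],
    [0,0.001,1.343]
  ],
  "translation": [
    [0.006,0.002,0],
    [0.006,0.002,-0.015],
    [0.006,0.002,-0.035],
    [0.006,0.002,-0.05],
    [0.01,0.007,-0.05],
    [0.015,0.015,-0.05],
    [0.02,0.023,-0.05],
    [0.025,0.031,-0.05],
    [0.03,0.039,-0.05],
    [0.036,0.047,-0.05],
    [0.041,0.055,-0.05],
    [0.046,0.063,-0.05],
    [0.049,0.069,-0.05],
    [0.049,0.069,-0.05],
    [0.049,0.069,-0.05]
  ],
  "grip": [1,1,1,1,1,1,1,1,1,1,1,1,1,1,1]
}}

```text
clock: 13.35
tool_pos: [0.5744, -0.0942, 0.11]
eef_rot: [0.904, 0.427, 0.0, -0.0]
contact_force: [0.8, -1.2, 0.2]
opening: 0.009
finger_force: 0.0
```

Run:
```python
from h import *
C=[.6125,-.150];psi=np.radians(162.4)
rows(C,psi,[(-22,.065,-.019,.06)])
a=cams.snapshot("scene")[120:320,40:260];b=cams.snapshot("top")[85:250,260:425]
o=np.hstack([cv2.resize(a,(400,400)),cv2.resize(b,(400,400))]);cv2.imwrite("pics/f.png",o[:,:,::-1])
```

```text
-22 [-0.0, -0.001, 0.003] [0.0002, -0.0001, 0.05]
```

View pics/f.png

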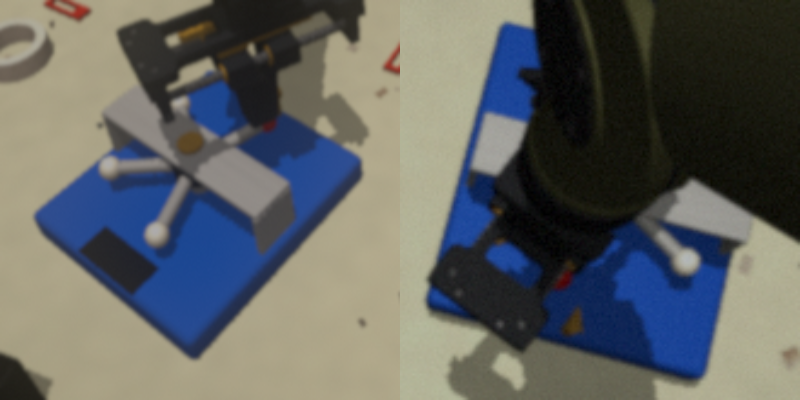

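Red is now at the front, just short of the pointer (top crop about (563,280), pointer at (573,318)). I'll lower again and push, stopping slightly short.

Request:
{"api": "jog_arm", "payload": {
  "turn": [
    [0,0,0.003],
    [0,0,0.003],
    [0,0,0.003],
    [0,0,0.003],
    [0,0,0.003],
    [0,0,-0.087],
    [0,0,-0.174],
    [0,0,-0.261],
    [0,0,-0.331],
    [0,0,-0.331],
    [0,0,-0.331]
  ],
  "translation": [
    [0,0,0.015],
    [0,0,0.03],
    [0,0,0.045],
    [0,0,0.05],
    [0,0,0.05],
    [-0.0057,-0.0014,0.05],
    [-0.0116,-0.0023,0.05],
    [-0.0174,-0.0027,0.05],
    [-0.0222,-0.0026,0.05],
    [-0.0222,-0.0026,0.05],
    [-0.0222,-0.0026,0.05]
  ],
  "grip": [1,1,1,1,1,1,1,1,1,1,1]
}}

```text
clock: 14.82
tool_pos: [0.559, -0.1091, 0.06]
eef_rot: [0.822, 0.569, 0.001, 0.0]
contact_force: [1.2, -0.1, 0.3]
opening: 0.006
finger_force: 0.3
```

Run:
```python
from h import *
C=[.6125,-.150];psi=np.radians(162.4);print(r.get_state()["contact_force"])
rows(C,psi,[(-3,.065,-.019,.06),(-10,.065,-.019,.06),(-10,.065,-.019,.16)])
c=cams.camera_params("wrist");b=cams.snapshot("wrist")
h=cv2.cvtColor(b,cv2.COLOR_RGB2HSV)
cv2.imwrite("pics/w.png",b[:,:,::-1])
red=((h[...,0]<8)|(h[...,0]>172))&(h[...,1]>150)&(h[...,2]>70)
n,l,st,ce=cv2.connectedComponentsWithStats(red.astype(np.uint8))
for i in range(1,n):
    if st[i,4]>30:
        P=at(ce[i],.056,c);d=P-C;print(st[i],P,np.linalg.norm(d),np.degrees(np.arctan2(d[1],d[0])))
print(proj([*C,.056],c),proj([C[0]+.092*np.cos(psi),C[1]+.092*np.sin(psi),.056],c))
```

```text
[ 1.19343821 -0.13950655  0.26622255]
-3 [0.001, -0.001, -0.001] [-0.0005, -0.0005, 0.0]
-10 [0.001, -0.001, 0.122] [0.0073, 0.0023, 0.0001]
-10 [0.001, -0.001, 0.122] [0.0074, 0.0024, -0.0999]
[390.96233959 307.45269109] [190.82561999 318.02668265]
```

View pics/w.png

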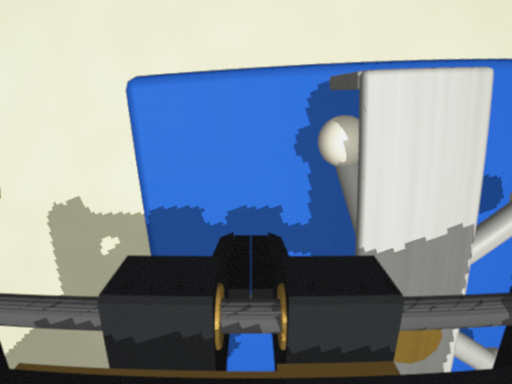

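The red tip is hidden behind the gripper in this wrist view; only the following white ball shows, at (340,140). I'll back off, lift and move aside so the top camera can check.

Request:
{"api": "jog_arm", "payload": {
  "turn": [
    [0,0,0.06],
    [0,0,0.06],
    [0,0,0.06],
    [0,0,0.06],
    [0,0,0.06],
    [0,0,0.06],
    [0,0,0.06],
    [0,0,0.06],
    [0,0,0.06],
    [0,0,0.06],
    [0,0,0.06]
  ],
  "translation": [
    [0.006,0.001,0],
    [0.006,0.001,-0.02],
    [0.006,0.001,-0.06],
    [0.006,0.001,-0.11],
    [0.05,0,-0.13],
    [0.1,0,-0.13],
    [0.15,0,-0.13],
    [0.2,0,-0.13],
    [0.25,0,-0.13],
    [0.25,0,-0.13],
    [0.25,0,-0.13]
  ],
  "grip": [1,1,1,1,1,1,1,1,1,1,1]
}}

```text
clock: 16.25
tool_pos: [0.6458, 0.1237, 0.1896]
eef_rot: [0.839, 0.544, -0.0, 0.0]
contact_force: [0.6, -0.2, -0.3]
opening: 0.004
finger_force: 0.0
```

```bash
cat > chk.py <<'E'
from h import *
c=cams.camera_params("top");im=cams.snapshot("top")
h=cv2.cvtColor(im,cv2.COLOR_RGB2HSV)
red=((h[...,0]<8)|(h[...,0]>172))&(h[...,1]>150)&(h[...,2]>70)
n,l,st,ce=cv2.connectedComponentsWithStats(red.astype(np.uint8))
C=np.array([.6125,-.150])
for i in range(1,n):
    if st[i,4]>15:
        P=at(ce[i],.056,c);d=P-C;print(st[i,4],ce[i].round(1),P.round(4),np.linalg.norm(d).round(4),np.degrees(np.arctan2(d[1],d[0])).round(1))
import time
cv2.imwrite(f"pics/chk{int(time.time())}.png",cv2.resize(im[85:250,260:425,::-1],None,fx=3.6,fy=3.6,interpolation=cv2.INTER_CUBIC))
s=r.get_state();print(s["clock"],s["tool_pos"]);rows(C,np.radians(162.4),[(-10,.065,-.019,.19),(-10,.065,-.019,.06)])
E
python3 chk.py; ls pics/chk*; cp pics/chk*.png pics/chkA.png
```

```text
160 [280.6 317.6] [ 0.3524 -0.0255] 0.2884 154.4
16.3 [0.6458549  0.12272995 0.18965275]
-10 [0.0, 0.001, 0.061] [-0.2396, 0.0173, -0.0]
-10 [0.0, 0.001, 0.061] [-0.2395, 0.0172, 0.13]
pics/chk1796074320.png
```

View pics/chkA.png

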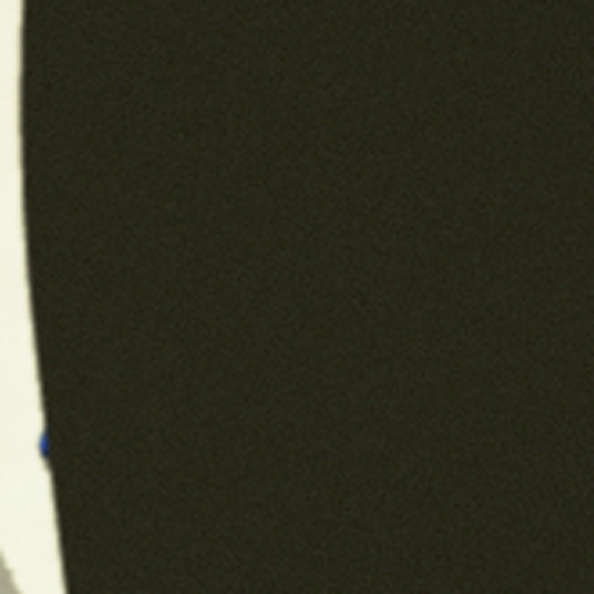

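The elbow blocks the top view from here. The wrist camera looks towards tool +x, so I'll put the gripper high on the far (-y) side of the pointer and look from there.

Request:
{"api": "jog_arm", "payload": {
  "turn": [
    [0,0,0],
    [0,0,0],
    [0,0,0],
    [0,0,0],
    [0,0,0],
    [0,0,0],
    [0,0,0],
    [0,0,0],
    [0,0,0]
  ],
  "translation": [
    [-0.05,0,-0.02],
    [-0.1,0,-0.04],
    [-0.15,0,-0.05],
    [-0.2,0,-0.05],
    [-0.25,0,-0.05],
    [-0.3,0,-0.05],
    [-0.34,0,-0.05],
    [-0.34,0,-0.05],
    [-0.34,0,-0.05]
  ],
  "grip": [1,1,1,1,1,1,1,1,1]
}}

```text
clock: 17.42
tool_pos: [0.5074, -0.1863, 0.2398]
eef_rot: [0.839, 0.544, 0.001, -0.0]
contact_force: [0.9, -0.5, 0.3]
opening: 0.006
finger_force: 0.0
```

```bash
cat > chk.py <<'E'
from h import *
c=cams.camera_params("wrist");im=cams.snapshot("wrist")
h=cv2.cvtColor(im,cv2.COLOR_RGB2HSV)
red=((h[...,0]<8)|(h[...,0]>172))&(h[...,1]>150)&(h[...,2]>70)
n,l,st,ce=cv2.connectedComponentsWithStats(red.astype(np.uint8))
C=np.array([.6125,-.150]);psi=np.radians(162.4)
for i in range(1,n):
    if st[i,4]>15:
        P=at(ce[i],.056,c);d=P-C;print(st[i,4],ce[i].round(1),P.round(4),np.linalg.norm(d).round(4),np.degrees(np.arctan2(d[1],d[0])).round(1))
print("pointer expected",proj([C[0]+.092*np.cos(psi),C[1]+.092*np.sin(psi),.056],c),"hub",proj([*C,.079],c))
s=r.get_state();print(s["clock"],s["tool_pos"]);rows(C,psi,[(-10,.065,-.019,.2),(-10,.065,-.019,.06)])
E
python3 chk.py; python3 -c "
from plant import cams;import cv2
cv2.imwrite('pics/w2.png',cams.snapshot('wrist')[:,:,::-1])"
```

```text
684 [57.4 88.1] [ 0.3811 -0.0415] 0.2556 154.9
328 [252.5  94.7] [ 0.5385 -0.1211] 0.0795 158.7
204 [261.6 359.7] [ 0.4304 -0.3892] 0.3006 -127.3
pointer expected [238.95437644 102.24339619] hub [349.47752249  90.80213862]
17.475 [ 0.5079103  -0.18535088  0.23978328]
-10 [0.0, -0.002, 0.063] [0.0978, 0.0175, 0.04]
-10 [0.0, -0.002, 0.063] [0.0976, 0.0174, 0.18]
```

View pics/w2.png

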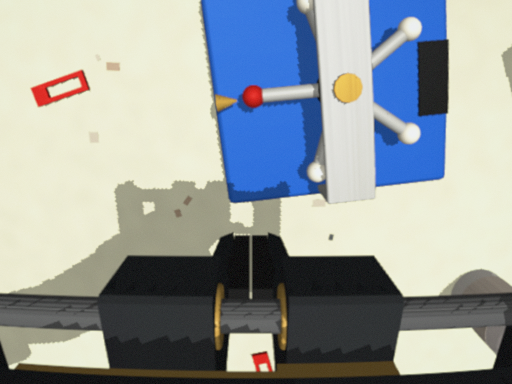

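The view is clear: red ball at (253,96), pointer tip at (238,102), hub cap at (347,88), white balls at (411,28), (410,133) and (317,172). Red is a few degrees short, so I'll fit the remaining angle.

Run:
```python
from h import *
c=cams.camera_params("wrist")
t=[(252.9,95.8),(411,28),(410.5,132.5),(316.8,172)];k=[0,3,2,1]
# red at pi dir; anticlockwise order decided by residual
for kk in ([0,3,2,1],[0,2,3,4],[0,3,2,4]):
    x,f=fit(c,t,kk,[.6125,-.15,np.radians(158.7)]);print(kk,x,np.degrees(x[2]),abs(f).max())
    for p in((238.5,102),(238,102.3)):
        d=at(p,.056,c)-x[:2];print("  ptr",np.linalg.norm(d),np.degrees(np.arctan2(d[1],d[0])))
im=cv2.imread("pics/w2.png");h=cv2.cvtColor(im,cv2.COLOR_BGR2HSV)
g=cv2.cvtColor(im,cv2.COLOR_BGR2GRAY)
m=((h[...,0]>12)&(h[...,0]<28)&(h[...,1]>140)).astype(np.uint8);m[:,300:]=0;m[130:]=0
p=cv2.findNonZero(m)[:,0];print("brass",p.min(0),p.max(0),p[p[:,0]>=p[:,0].max()-1].mean(0),p.mean(0))
cv2.imwrite("pics/z.png",cv2.resize(im[60:140,205:365],None,fx=5,fy=5,interpolation=cv2.INTER_CUBIC))
```

```text
[0, 3, 2, 1] [ 0.61311712 -0.14530999  2.82025003] 161.5884240133283 1.4833324597875617
  ptr 0.09146799193740214 164.127700170713
  ptr 0.0919456440703417 164.24898008519483
[0, 2, 3, 4] [ 0.61558301 -0.18940598  3.61230648] 206.96991566181765 99.2701731804474
  ptr 0.11382898870829465 142.61585253544877
  ptr 0.11420236463305632 142.79453147014053
[0, 3, 2, 4] [ 0.60776537 -0.18600405  3.18079583] 182.24617675633792 103.5324107945099
  ptr 0.10557150300889341 141.50678126454028
  ptr 0.10593798326682738 141.70326603764198
brass [216  96] [235 109] [234.33333333 100.33333333] [222.70807453 101.83229814]
```

View pics/z.png

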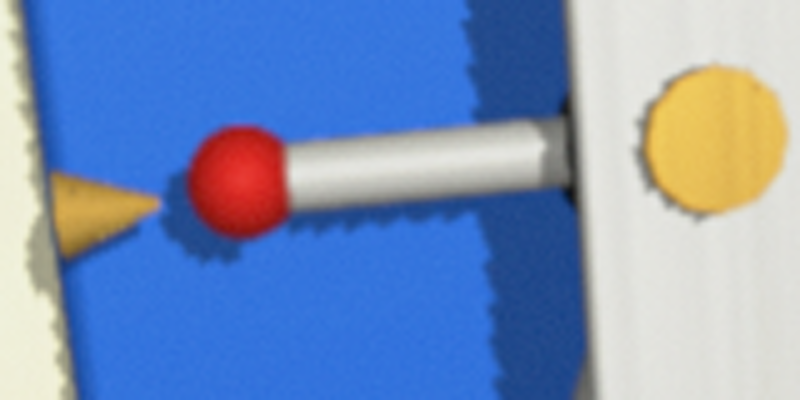

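Request:
{"api": "jog_arm", "payload": {
  "turn": [
    [0,0,0.03],
    [0,0,0.063],
    [0,0,0.063],
    [0,0,0.063],
    [0,0,0.063],
    [0,0,0.063],
    [0,0,0.063],
    [0,0,0.063],
    [0,0,0.063],
    [0,0,0.063],
    [0,0,0.063]
  ],
  "translation": [
    [0.04,0.007,0.01],
    [0.08,0.014,0.03],
    [0.098,0.0175,0.05],
    [0.098,0.0175,0.07],
    [0.098,0.0175,0.09],
    [0.098,0.0175,0.11],
    [0.098,0.0175,0.13],
    [0.098,0.0175,0.15],
    [0.098,0.0175,0.17],
    [0.098,0.0175,0.18],
    [0.098,0.0175,0.18]
  ],
  "grip": [1,1,1,1,1,1,1,1,1,1,1]
}}

```text
clock: 18.9
tool_pos: [0.5637, -0.1024, 0.0593]
eef_rot: [0.855, 0.518, 0.0, -0.001]
contact_force: [0.4, 0.4, 0.5]
opening: 0.01
finger_force: 0.0
```

Run:
```python
from h import *
C=[.6125,-.150];psi=np.radians(162.4);s=r.get_state();print(s["clock"],s["contact_force"])
rows(C,psi,[(f,.065,-.019,.06) for f in(-10,-6,-3,-1.2)])
```

```text
18.9 [0.35254006 0.4349894  0.50479571]
-10 [-0.001, -0.001, 0.001] [-0.0006, 0.0003, -0.0007]
-6 [-0.001, -0.001, -0.069] [-0.0052, -0.0009, -0.0007]
-3 [-0.001, -0.001, -0.121] [-0.0087, -0.0016, -0.0007]
-1.2 [-0.001, -0.001, -0.153] [-0.0108, -0.0019, -0.0007]
```

Push, then back off, lift and return to the viewing position.

Request:
{"api": "jog_arm", "payload": {
  "turn": [
    [0,0,-0.069],
    [0,0,-0.121],
    [0,0,-0.153],
    [0,0,-0.153],
    [0,0,-0.153],
    [0,0,-0.153]
  ],
  "translation": [
    [-0.0052,-0.0009,0],
    [-0.0087,-0.0016,0],
    [-0.0108,-0.0019,0],
    [-0.0108,-0.0019,0],
    [-0.0108,-0.0019,0],
    [-0.0108,-0.0019,0]
  ],
  "grip": [1,1,1,1,1,1]
}}

```text
clock: 19.65
tool_pos: [0.5576, -0.1116, 0.0598]
eef_rot: [0.813, 0.582, 0.001, -0.0]
contact_force: [1.4, 2.0, 1.2]
opening: 0.009
finger_force: 1.0
```

Request:
{"api": "jog_arm", "payload": {
  "turn": [
    [0,0,0.12],
    [0,0,0.12],
    [0,0,0.12],
    [0,0,0.12],
    [0,0,0.12],
    [0,0,0.12],
    [0,0,0.12],
    [0,0,0.12],
    [0,0,0.12],
    [0,0,0.12]
  ],
  "translation": [
    [0.008,0.001,0],
    [0.008,0.001,0],
    [0.008,0.001,-0.02],
    [0.008,0.001,-0.06],
    [0.008,0.001,-0.11],
    [0.008,0.001,-0.16],
    [-0.04,-0.01,-0.18],
    [-0.089,-0.015,-0.18],
    [-0.089,-0.015,-0.18],
    [-0.089,-0.015,-0.18]
  ],
  "grip": [1,1,1,1,1,1,1,1,1,1]
}}

```text
clock: 20.9
tool_pos: [0.5137, -0.1914, 0.2393]
eef_rot: [0.847, 0.532, 0.0, -0.001]
contact_force: [0.5, 1.2, 0.5]
opening: 0.007
finger_force: 0.0
```

```bash
python3 chk.py; python3 -c "
from plant import cams;import cv2
im=cams.snapshot('wrist')[:,:,::-1];cv2.imwrite('pics/w3.png',im);cv2.imwrite('pics/z3.png',cv2.resize(im[60:140,205:365],None,fx=5,fy=5,interpolation=cv2.INTER_CUBIC))"
```

```text
680 [49.1 91.9] [ 0.3824 -0.0424] 0.254 154.9
327 [242.   96.2] [ 0.5374 -0.1242] 0.0794 161.1
216 [261.7 358.9] [ 0.4317 -0.3907] 0.301 -126.9
pointer expected [228.21517457 100.41253359] hub [338.09975823  85.43484202]
20.95 [ 0.51424591 -0.19049548  0.23937937]
-10 [-0.001, -0.002, 0.035] [0.1002, 0.0068, 0.0395]
-10 [-0.001, -0.002, 0.035] [0.0999, 0.0069, 0.1795]
```

View pics/z3.png

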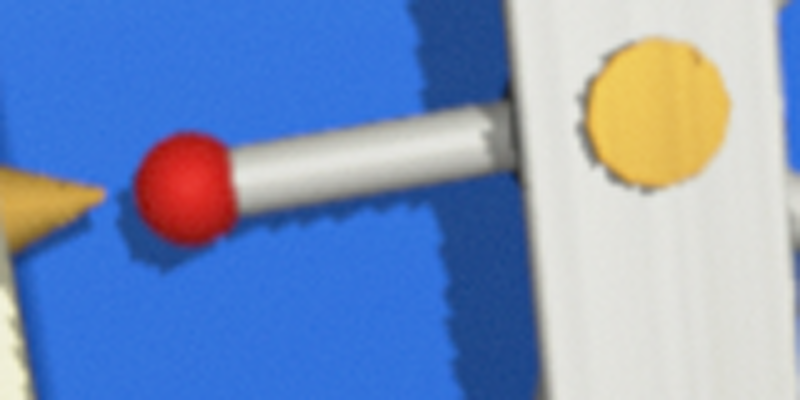

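The red spoke now lines up with the pointer tip to within about 1°: red ball at crop (187,188), pointer tip at (105,195). The gripper is clear at z = 0.24 m, so I'm handing in.

```bash
python3 -c "
from plant import r
print(r.finish_job())"
```

```text
the job is handed in; nothing more can be done
None
```

The blue sorter's red-tipped spoke now points at its brass pointer, within about 1° by the last wrist picture. The gripper is lifted clear, the white sorter was not touched, and the job was handed in at about 21 s.

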